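# Sweep the loose stationery into the desk drawer and shut it

### The arm

A 6-joint arm with a two-finger parallel gripper is mounted at the origin on the work surface. World frame = base frame: x ahead of the robot, y to its left, z up, the work surface at z = 0. Lengths are in m, angles in rad, forces in N, time in s.
With the tool pointing down it reaches from about 0.275 to 0.825 m from the base axis. Payload 5.2 kg.
Tool frame: the origin (TCP) lies at the very end of the fingers, on their centre line; the grasp point (between the pads) lies 19 mm behind it; x points along the fingers, z is the direction in which the jaws open and shut, and the axes are right-handed (so a half turn about x gives the same grasp; the last joint's range is limited). The gripper opens to 93 mm and grips with 3 to 60 N. Pads are 15 mm wide; open, the fingers measure 128 mm over their backs; the gripper's body (75 mm by 188 mm) begins 65 mm behind the grasp point.
Start: joints at [-1.49, 0.259, 1.535, -0, 1.348, -0.203], TCP at [0.154, -0.528, 0.219] pointing down, gripper open.
Joint ranges: [-3.14, 3.14], [-0.91, 2.08], [0.19, 2.58], [-1.22, 4.36], [0.22, 2.71], [-3.12, 3.12]. Speed limits (rad/s): [2.57, 2.57, 3.14, 3.14, 3.14, 3.14].

### API

Orientations are given as [roll, pitch, yaw] about the fixed x, y, z axes, in that order (R = Rz(yaw) Ry(pitch) Rx(roll)).
In Python, from station import robot gives the robot as it stands.
- The arm moves only by the tool play_rows, never from a script. Its argument "deltas" is a list of rows, each an object of numbers: "dx", "dy", "dz": the shift along the tool's x, y, z in cm; "twist": the turn about the tool's x in rad; "grip": the closure, from 0 (fully open) to 1 (shut). In form: [{"dx": .., "dy": .., "dz": .., "twist": .., "grip": ..}, ...]. A call has 1 to 5 rows; each row is the pose to reach, as a shift and turn from the pose commanded when the call began, along the tool's axes at that moment; what a row does not reach only later rows make up. A row lasts 1/12 s, in which the tool goes at most 41.7 mm and 7.16 degrees, less where a joint would pass 70% of its speed; a pose out of reach is approached as far as the arm can. A call with a gripper value outside its range is refused whole. The fingers move at their own pace and stop on an object; "grip_force" is the grip in N (left out, the last holds). Time passes only in rows, so rows that repeat a pose let the fingers close. It gives the time, the measured TCP pose, the force and the opening at its end, in the units of the state.
- robot.get_state(): the state, without advancing time (a new reading comes with each control period).
- robot.read_camera(name): name is "scene" or "side" or "wrist"; returns a dict with "color" (384x512x3 uint8, red, green, blue), "K" (3x3 intrinsics, pixels), "D" ([k1, k2, p1, p2, k3] as OpenCV has them; the pictures are not rectified), "world_from_camera" (4x4, takes a point from camera to world coordinates). Camera axes: x right, y up, looking along -z (the intrinsics and any distortion apply to the point x, -y, -z); pixel columns grow to the right and rows downward; lengths in m; the calibration is good to about 2 mm. A picture is of the moment at which its call begins. There is no depth.
- robot.close_job(): hands the job in, once; it reports no verdict.
Trained networks look in a picture, given as the dict that the camera call returned (one of the last four; its "shot" number tells which), for a name from the list of things; names that differ only in an ending like _2 or _b are one class to them, and where a whole thing is asked for, a point or a joint stands for the part that bears it (a point fixed in the world has none). Each returns a list of dicts, best first, with "p" (0 to 1); they miss things now and then, are a little off and sometimes report something else, mostly with a low value. They report only what shows in the picture. A call takes as long as a camera call. They do not tell look-alikes from the thing itself.
- robot.silhouettes(name, picture): "mask" (384x512 bool, what is visible of it).
- robot.mark_of(name, picture): "position" ([x, y, z] in m, in the coordinates of the camera as it stood for that picture, good to about 4 mm: a listed point, or the origin of a listed thing).
The state is a dict: "time": time; "joint_positions": joint angles; "joint_vel": joint speeds; "joint_efforts": joint torques, N m; "position": TCP position; "ee_rot": TCP orientation; "contact_force": force on the tool from outside, world axes, zero at the start; "wrist_torque": the same for the moment, N m; "gripper_width": opening from 0.0 (shut) to 1.0 (fully open).
Only numpy, scipy, OpenCV 4.12 (cv2) and the standard library are available. Lean on these libraries where they do the work, as an engineer would, in place of code of your own. Each camera call takes 0.05 s, during which the arm holds its last target.

### The job

Tidy the desk: with the outside of the fingers, sweep the eraser, the memory stick, the pencil sharpener and the roll of blue tape across the desk and over its front edge into the open drawer, without picking any of them up or letting one fall to the floor. Once all four lie in the drawer, push the drawer fully shut with the fingers. Leave everything else on the desk standing where it is.

Things in the scene. Friction and masses are not known exactly. Their poses are not given: they have to be found in the camera images.
- eraser: white block eraser with a green sleeve, 56 x 22 x 13 mm (x along its length), 20 g, lying flat and loose on the desk; its origin is the centre of its underside, on the desk top (z = 0) at the start. To be swept into the drawer
- memory_stick: red memory stick with a steel plug, 56 x 20 x 10 mm over all, x along its length with the plug at +x, 14 g, lying flat and loose; its origin is the centre of its underside, on the desk top (z = 0) at the start. To be swept into the drawer
- sharpener: small grooved metal pencil sharpener, 28 x 24 x 12 mm, 18 g, lying flat and loose; its origin is the centre of its underside, on the desk top (z = 0) at the start. To be swept into the drawer
- tape_roll: roll of blue tape lying flat, 52 mm outside diameter, 36 mm hole, 19 mm high, 35 g, loose; its origin is the centre of its underside, on the desk top (z = 0) at the start. To be swept into the drawer
- desk_edge (a point): point on the desk top's front edge, at its top face (z = 0), above the middle of the drawer's width. The edge is straight, along world x at y = -0.22, on the robot's right; the desk top (25 mm thick) lies to +y of it, the drawer and, on both sides of that, the floor 0.75 m down to -y. The pedestal with the drawer stands elsewhere along the edge (in x) each time
- drawer (a joint): slide of the top drawer of the cherry-wood pedestal under the desk's edge: 0 is fully shut (hard stop), the value is how far it is out towards -y, in m. Starts 0.13 to 0.17 open; the gap between the desk's edge and the inside of the drawer front is 12 mm less than the value. Slides with about 2.5 N of friction and stays where it is left; pulls out to 0.30
- drawer_in (a point): centre of the drawer's inner floor, 160 mm below the desk top; moves with the drawer, axes parallel to the world's. The inside is 330 mm wide (x) and 448 mm long (y), half of each to either side of this point; the side walls stand 100 mm above this floor, the front panel 130 mm
- drawer_front (a point): middle of the upper edge of the drawer front's outer face (looking to -y), 30 mm below the desk top; moves with the drawer. The front is a flat panel 396 mm wide (x), 150 mm high, 18 mm thick; shut, this face is at y = -0.226, 6 mm proud of the desk. A brass bar handle, 130 mm long, lies 92 mm below this point, 29 mm out; above it the face is clear to push on
- note_block: yellow note block with a pink band, 76 x 76 x 22 mm, loose, among the pieces; origin: centre of its underside. Leave it
- stapler: grey and black stapler, 145 x 36 mm and 60 mm high, along its x, loose; origin: centre of its underside. Leave it
- calculator: grey desk calculator, 155 x 100 x 18 mm, along its x, loose; origin: centre of its underside. Leave it
- mug: blue mug, 80 mm across and 95 mm high, handle at its +y, loose; origin: centre of its underside. Leave it
- pen_cup: dark metal cup with pens, 80 mm across, 100 mm high, pens up to 170 mm high, loose; origin: centre of its underside. Leave it
- glasses_case: brown spectacle case, 160 x 62 x 38 mm, along its x, loose; origin: centre of its underside. Leave it
Mind the look-alikes: they are no part of the job. Several things have the shape of the tape_roll; the one meant has the colours described above.

How it is judged:
On the way, in this order (a step that is already met when the one before it is completed fails the run):
1. all four pieces lie in the drawer, which is still open (x of eraser in the frame of drawer_in between -0.168 and 0.168 m and y of eraser in the frame of drawer_in between -0.226 and 0.226 m and z of eraser in the frame of drawer_in between -0.01 and 0.07 m and x of memory_stick in the frame of drawer_in between -0.168 and 0.168 m and y of memory_stick in the frame of drawer_in between -0.226 and 0.226 m and z of memory_stick in the frame of drawer_in between -0.01 and 0.07 m and x of sharpener in the frame of drawer_in between -0.168 and 0.168 m and y of sharpener in the frame of drawer_in between -0.226 and 0.226 m and z of sharpener in the frame of drawer_in between -0.01 and 0.07 m and x of tape_roll in the frame of drawer_in between -0.168 and 0.168 m and y of tape_roll in the frame of drawer_in between -0.226 and 0.226 m and z of tape_roll in the frame of drawer_in between -0.01 and 0.07 m and value of joint drawer above 0.05 m), for 0.2 s.
2. the drawer is pushed shut (value of joint drawer below 0.006 m), for 0.2 s.
At the end, for the whole second after the job is handed in: the eraser, memory stick, sharpener and tape roll all lie at rest inside the drawer and the drawer is shut to within 6 mm; they were all in it before it was shut; none was lifted more than 40 mm or fell to the floor; the other things on the desk have not moved by more than 20 mm (x of eraser in the frame of drawer_in between -0.168 and 0.168 m and y of eraser in the frame of drawer_in between -0.226 and 0.226 m and z of eraser in the frame of drawer_in between -0.01 and 0.07 m and x of memory_stick in the frame of drawer_in between -0.168 and 0.168 m and y of memory_stick in the frame of drawer_in between -0.226 and 0.226 m and z of memory_stick in the frame of drawer_in between -0.01 and 0.07 m and x of sharpener in the frame of drawer_in between -0.168 and 0.168 m and y of sharpener in the frame of drawer_in between -0.226 and 0.226 m and z of sharpener in the frame of drawer_in between -0.01 and 0.07 m and x of tape_roll in the frame of drawer_in between -0.168 and 0.168 m and y of tape_roll in the frame of drawer_in between -0.226 and 0.226 m and z of tape_roll in the frame of drawer_in between -0.01 and 0.07 m and value of joint drawer below 0.006 m and linear speed of each of eraser, memory_stick, sharpener, tape_roll below 0.03 m/s); the robot touches nothing.
It fails at once if one of the four pieces is lifted or carried: its origin rises more than 40 mm above the desk top (height (world z) of any of eraser, memory_stick, sharpener, tape_roll above 0.04 m).
It fails at once if one of the four pieces falls to the floor (height (world z) of any of eraser, memory_stick, sharpener, tape_roll below -0.3 m).
It fails at once if another thing on the desk (note block, stapler, calculator, mug, pen cup, glasses case) is shifted by more than 20 mm or tipped (distance of any of note_block, stapler, calculator, mug, pen_cup, glasses_case from where it was at the start of the episode above 0.02 m or angle between any of note_block, stapler, calculator, mug, pen_cup, glasses_case's own z axis and vertical above 0.35 rad).
It also fails if it takes over 72 s, if anything falls off the work surface, if the arm or the gripper's body presses on something with over 40 N, if the wrist force passes 120 N, or if a joint passes its speed limit or range.

## Working session

There is one attempt and no reset: what is moved stays moved. The work goes in short steps, Python scripts to look and compute and a tool call to move; the robot and the scene stay as the last step left them, time stands still between calls to the robot, and variables do not carry over. Pictures are saved under pics/ and viewed, and the job is handed in when it is done.

Besides the shell and the picture viewer there is one more tool, called by a JSON object that holds its "op" and its "data", one argument or row to a line. play_rows: Moves the arm, as the interface text tells. Its arguments: {"type":"object","properties":{"deltas":{"type":"array"},"grip_force":{"type":"number"}},"required":["deltas"]}

```bash
ls; mkdir -p pics; cat > h.py <<'E'
import numpy as np, cv2
from station import robot
def snap(n,fn):
    p=robot.read_camera(n); cv2.imwrite('pics/'+fn+'.png',p['color'][:,:,::-1]); return p
def tow(p,x):
    T=np.array(p['world_from_camera']); return (T@np.r_[np.array(x),1])[:3]
def pix2z(p,u,v,z):
    q=cv2.undistortPoints(np.array([[[u,v]]],float),np.array(p['K']),np.array(p['D']))[0,0]
    T=np.array(p['world_from_camera']); d=T[:3,:3]@np.array([q[0],-q[1],-1]); o=T[:3,3]
    return o+d*(z-o[2])/d[2]
def w2pix(p,X):
    T=np.linalg.inv(np.array(p['world_from_camera'])); c=(T@np.r_[np.array(X,float),1])[:3]
    q=np.array([[c[0],-c[1],-c[2]]]); return cv2.projectPoints(q,np.zeros(3),np.zeros(3),np.array(p['K']),np.array(p['D']))[0][0,0]
E
python3 - <<'E'
from h import *
s=robot.get_state(); print(s)
for n in ('scene','side','wrist'):
    p=snap(n,n+'0'); print(n,np.array(p['world_from_camera']).round(3).tolist())
    for o in ['eraser','memory_stick','sharpener','tape_roll','drawer_in','drawer_front','desk_edge','note_block','stapler','calculator','mug','pen_cup','glasses_case']:
        print(o,[(round(m['p'],2),tow(p,m['position']).round(3).tolist(),w2pix(p,tow(p,m['position'])).round().tolist()) for m in robot.mark_of(o,p)])
print(robot.get_state()['time'])
E
```

```text
pics
{'time': 0.0, 'joint_positions': array([-1.48982374e+00,  2.59342064e-01,  1.53608158e+00, -5.63040136e-06,
        1.34801271e+00, -2.02815164e-01]), 'joint_vel': array([-2.40388797e-03,  1.95478814e-04, -1.35252175e-03, -2.89675452e-04,
        3.17820197e-05, -4.40826412e-04]), 'joint_efforts': array([-1.69226543e-03, -4.37310934e+01, -2.83999586e+01,  7.14699947e-02,
        4.11779014e-02, -1.40450534e-04]), 'position': array([ 0.15396346, -0.52743365,  0.21781883]), 'ee_rot': array([2.94175462, 1.56895262, 1.6547473 ]), 'contact_force': array([ 0.15103274,  0.38564892, -0.50174663]), 'wrist_torque': array([ 0.05292628, -0.00679842, -0.00734259]), 'gripper_width': 1.0006546651182446}
scene [[-0.504, -0.704, 0.501, 1.001], [0.864, -0.415, 0.285, 0.301], [0.007, 0.576, 0.817, 0.737], [0.0, 0.0, 0.0, 1.0]]
eraser [(0.58, [0.51, -0.119, 0.004], [207.0, 154.0])]
memory_stick [(0.66, [0.659, -0.009, -0.001], [210.0, 216.0])]
sharpener [(0.46, [0.587, -0.129, -0.003], [186.0, 174.0])]
tape_roll [(0.8, [0.227, 0.262, 0.0], [386.0, 141.0]), (0.72, [0.442, -0.051, -0.008], [243.0, 15
[... 1331 characters left out ...]
0.556, 0.107, -0.002], [220.0, 203.0])]
stapler [(0.72, [0.799, -0.112, 0.0], [178.0, 128.0])]
calculator [(0.79, [0.798, 0.134, 0.001], [128.0, 182.0]), (0.6, [0.445, -0.054, 0.0], [287.0, 171.0]), (0.27, [0.511, -0.115, 0.003], [271.0, 150.0])]
mug [(0.78, [0.469, 0.295, -0.0], [218.0, 278.0])]
pen_cup [(0.93, [0.603, 0.267, -0.001], [167.0, 247.0])]
glasses_case [(0.82, [0.363, 0.2, 0.0], [285.0, 258.0])]
wrist [[0.279, 0.932, 0.232, 0.218], [-0.96, 0.27, 0.069, -0.51], [0.002, -0.242, 0.97, 0.384], [0.0, 0.0, 0.0, 1.0]]
eraser []
memory_stick []
sharpener []
tape_roll []
drawer_in []
drawer_front []
desk_edge []
note_block []
stapler []
calculator []
mug []
pen_cup []
glasses_case []
2.1
```

View pics/scene0.png

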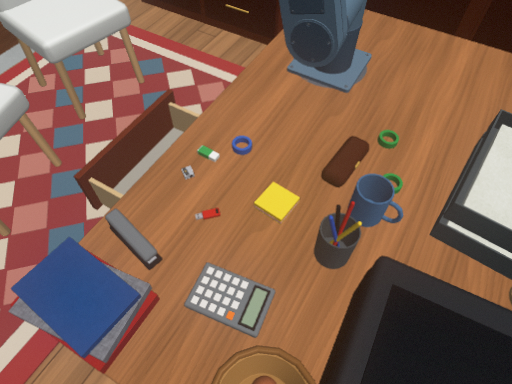

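View pics/side0.png

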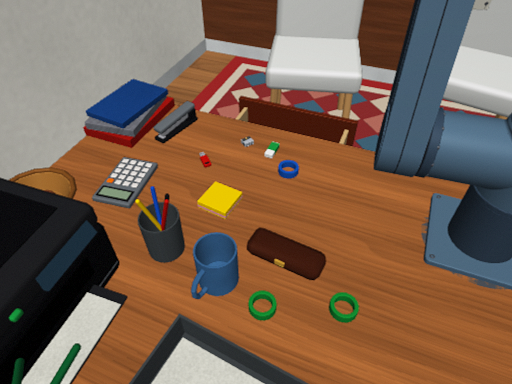

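```bash
python3 -c "
import cv2
a=cv2.imread('pics/scene0.png')[110:260,140:310];b=cv2.imread('pics/side0.png')[90:240,170:340]
import numpy as np
cv2.imwrite('pics/crop0.png',cv2.resize(np.hstack([a,b]),None,fx=2.35,fy=2.35,interpolation=2))"
```

```text
(no output)
```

View pics/crop0.png

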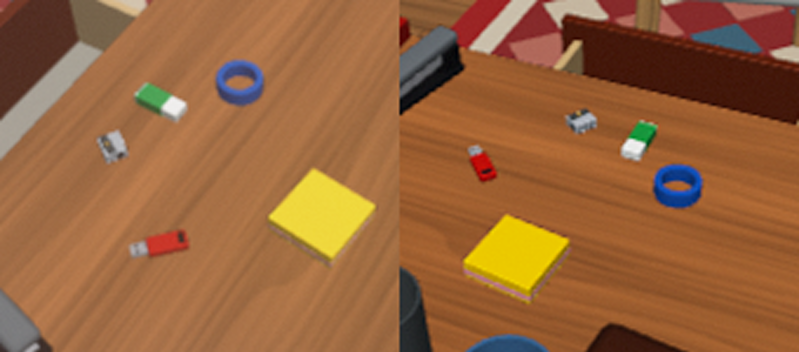

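```bash
cat >> h.py <<'E'
from scipy.spatial.transform import Rotation as Ro
def st():
    s=robot.get_state(); R=Ro.from_euler('xyz',s['ee_rot']).as_matrix()
    print('t',round(s['time'],2),'pos',s['position'].round(4),'x',R[:,0].round(3),'y',R[:,1].round(3),'z',R[:,2].round(3),'F',s['contact_force'].round(1),'w',round(s['gripper_width'],3),'q',s['joint_positions'].round(2)); return s,R
def delta(target):
    s,R=st(); return (R.T@(np.array(target)-s['position'])*100).round(2)
E
python3 - <<'E'
from h import *
st()
p=snap('scene','s1')
for o,h in [('eraser',.013),('memory_stick',.01),('sharpener',.012),('tape_roll',.019),('note_block',.022),('stapler',.05)]:
    for m in robot.silhouettes(o,p)[:3]:
        M=m['mask'].astype(np.uint8); c,_=cv2.findContours(M,0,1)
        if not c: continue
        c=max(c,key=cv2.contourArea)[:,0]
        P=np.array([pix2z(p,u,v,h*.7)[:2] for u,v in c],np.float32)
        r=cv2.minAreaRect(P*1000); print(o,round(m['p'],2),[np.round(a,0) for a in r], P.min(0).round(3),P.max(0).round(3), cv2.boxPoints(r).round().tolist())
E
```

```text
t 2.1 pos [ 0.154  -0.528   0.2187] x [ 0. -0. -1.] y [0.96 0.28 0.  ] z [ 0.28 -0.96  0.  ] F [-0.1  0.1 -0.2] w 0.999 q [-1.49  0.26  1.53  0.    1.35 -0.2 ]
eraser 0.59 [array([ 508., -115.]), array([62., 33.]), np.float64(88.0)] [ 0.491 -0.146] [ 0.525 -0.084] [[491.0, -146.0], [524.0, -147.0], [526.0, -85.0], [493.0, -84.0]]
memory_stick 0.47 [array([ 793., -123.]), array([179.,  41.]), np.float64(76.0)] [ 0.754 -0.211] [ 0.831 -0.034] [[751.0, -205.0], [791.0, -215.0], [835.0, -41.0], [796.0, -31.0]]
memory_stick 0.46 [array([658., -13.]), array([21., 53.]), np.float64(47.0)] [ 0.635 -0.034] [0.679 0.009] [[632.0, -3.0], [670.0, -39.0], [685.0, -24.0], [646.0, 12.0]]
sharpener 0.49 [array([ 584., -124.]), array([36., 24.]), np.float64(56.0)] [ 0.567 -0.141] [ 0.603 -0.105] [[564.0, -132.0], [585.0, -145.0], [605.0, -115.0], [584.0, -102.0]]
tape_roll 0.62 [array([233., 262.]), array([51., 67.]), np.float64(90.0)] [0.2   0.236] [0.267 0.288] [[200.0, 237.0], [267.0, 236.0], [267.0, 288.0], [200.0, 288.0]]
tape_roll 0.59 [array([442., -55.]), array([62., 52.]), np.float64(31.0)] [ 0.411 -0.085] [ 0.474 -0.026] [[402.0, -48.0], [429.0, -93.0], [482.0, -61.0], [456.0, -17.0]]
tape_roll 0.57 [array([357., 325.]), array([54., 33.]), np.float64(48.0)] [0.338 0.297] [0.386 0.343] [[327.0, 317.0], [351.0, 295.0], [388.0, 334.0], [363.0, 356.0]]
note_block 0.96 [array([555., 107.]), array([82., 87.]), np.float64(82.0)] [0.51  0.063] [0.599 0.151] [[506.0, 72.0], [592.0, 60.0], [603.0, 142.0], [517.0, 154.0]]
note_block 0.73 [array([800., 136.]), array([103., 156.]), np.float64(7.0)] [0.741 0.054] [0.859 0.218] [[740.0, 207.0], [759.0, 52.0], [861.0, 65.0], [842.0, 220.0]]
stapler 0.93 [array([ 801., -107.]), array([174.,  39.]), np.float64(77.0)] [ 0.764 -0.191] [ 0.839 -0.021] [[762.0, -187.0], [800.0, -196.0], [840.0, -26.0], [802.0, -18.0]]
```

{"op": "play_rows", "data": {
  "deltas": [
    {"dy": 3.4, "dz": -2.0, "twist": -0.12, "grip": 1},
    {"dy": 6.8, "dz": -4.0, "twist": -0.24, "grip": 1},
    {"dy": 10.2, "dz": -6.0, "twist": -0.36, "grip": 1},
    {"dy": 13.6, "dz": -8.0, "twist": -0.48, "grip": 1},
    {"dy": 17, "dz": -10, "twist": -0.6, "grip": 1}
  ],
  "grip_force": 20
}}

```text
invalid input
```

```bash
python3 -c "
from h import *
print(delta([.587,-.065,.1]))"
```

```text
t 2.45 pos [ 0.154  -0.528   0.2187] x [ 0. -0. -1.] y [ 0.96  0.28 -0.  ] z [ 0.28 -0.96  0.  ] F [ 0.4 -0.4 -0. ] w 1.002 q [-1.49  0.26  1.53  0.    1.35 -0.2 ]
[ 11.87  54.53 -32.32]
```

{"op": "play_rows", "data": {
  "deltas": [
    {"dx": 0, "dy": 3.4, "dz": -2.0, "twist": -0.12, "grip": 1},
    {"dx": 0, "dy": 6.8, "dz": -4.0, "twist": -0.24, "grip": 1},
    {"dx": 0, "dy": 10.2, "dz": -6.0, "twist": -0.36, "grip": 1},
    {"dx": 0, "dy": 13.6, "dz": -8.0, "twist": -0.48, "grip": 1},
    {"dx": 0, "dy": 17, "dz": -10, "twist": -0.6, "grip": 1}
  ],
  "grip_force": 20
}}

```text
time: 2.87
position: [0.29, -0.383, 0.2187]
ee_rot: [-0.155, 1.57, -0.837]
contact_force: [0.3, -0.8, 0.5]
gripper_width: 0.692
```

```bash
python3 -c "
from h import *
print(delta([.587,-.065,.1]))"
```

```text
t 2.87 pos [ 0.29   -0.383   0.2187] x [ 0. -0. -1.] y [ 0.63   0.776 -0.   ] z [ 0.776 -0.63   0.   ] F [ 0.3 -0.8  0.5] w 0.692 q [-1.16  0.13  1.69  0.    1.32 -0.47]
[11.87 43.41  3.01]
```

{"op": "play_rows", "data": {
  "deltas": [
    {"dx": 1, "dy": 4, "dz": 0.3, "twist": -0.12, "grip": 1},
    {"dx": 2, "dy": 8, "dz": 0.6, "twist": -0.24, "grip": 1},
    {"dx": 3, "dy": 12, "dz": 0.9, "twist": -0.36, "grip": 1},
    {"dx": 4, "dy": 16, "dz": 1.2, "twist": -0.48, "grip": 1},
    {"dx": 5, "dy": 20, "dz": 1.5, "twist": -0.6, "grip": 1}
  ]
}}

```text
time: 3.28
position: [0.4288, -0.2377, 0.1685]
ee_rot: [-0.674, 1.57, -0.755]
contact_force: [0.2, -1.0, 0.2]
gripper_width: 0.331
```

```bash
python3 -c "
from h import *
print(delta([.587,-.065,.1]))"
```

```text
t 3.28 pos [ 0.4288 -0.2377  0.1685] x [ 0.001 -0.001 -1.   ] y [ 0.081  0.997 -0.001] z [ 0.997 -0.081  0.001] F [ 0.2 -1.   0.2] w 0.331 q [-0.73  0.19  1.75 -0.    1.2  -0.65]
[ 6.85 18.5  14.36]
```

{"op": "play_rows", "data": {
  "deltas": [
    {"dx": 1.3, "dy": 3.0, "dz": 2.4, "twist": -0.08, "grip": 1},
    {"dx": 2.6, "dy": 6.0, "dz": 4.8, "twist": -0.08, "grip": 1},
    {"dx": 3.9, "dy": 9.0, "dz": 7.2, "twist": -0.08, "grip": 1},
    {"dx": 5.2, "dy": 12.0, "dz": 9.6, "twist": -0.08, "grip": 1},
    {"dx": 6.5, "dy": 15.0, "dz": 12.0, "twist": -0.08, "grip": 1}
  ]
}}

```text
time: 3.7
position: [0.5615, -0.0986, 0.1031]
ee_rot: [-0.528, 1.57, -0.535]
contact_force: [1.2, -0.1, 0.2]
gripper_width: 0.013
```

```bash
python3 -c "
from h import *
print(delta([.587,-.07,.004]))"
```

```text
t 3.7 pos [ 0.5615 -0.0986  0.1031] x [ 0. -0. -1.] y [ 0.007  1.    -0.   ] z [ 1.    -0.007  0.   ] F [ 1.2 -0.1  0.2] w 0.013 q [-0.37  0.39  1.64 -0.    1.1  -0.36]
[9.91 2.88 2.53]
```

{"op": "play_rows", "data": {
  "deltas": [
    {"dx": 2, "dy": 3.0, "dz": 2.5, "twist": 0, "grip": 1},
    {"dx": 5, "dy": 3.0, "dz": 2.5, "twist": 0, "grip": 1},
    {"dx": 8, "dy": 3.0, "dz": 2.5, "twist": 0, "grip": 1},
    {"dx": 9.5, "dy": 3.0, "dz": 2.5, "twist": 0, "grip": 1},
    {"dx": 9.9, "dy": 3, "dz": 2.5, "twist": 0, "grip": 1}
  ]
}}

```text
time: 4.12
position: [0.5831, -0.0692, 0.0011]
ee_rot: [2.847, 1.565, 2.841]
contact_force: [-0.5, -0.7, -0.0]
gripper_width: 0.005
```

```bash
python3 -c "
from h import *
st()
snap('scene','s2');snap('wrist','w2')
import cv2,numpy as np
a=cv2.imread('pics/s2.png')[100:250,120:290];b=cv2.imread('pics/w2.png')
cv2.imwrite('pics/c2.png',np.hstack([cv2.resize(a,(400,353)),cv2.resize(b,(400,353))]))"
```

```text
t 4.12 pos [ 0.5831 -0.0692  0.0011] x [-0.006  0.002 -1.   ] y [0.006 1.    0.002] z [ 1.    -0.006 -0.006] F [-0.5 -0.7 -0. ] w 0.005 q [-0.31  0.55  1.68 -0.    0.92 -0.3 ]
```

View pics/c2.png

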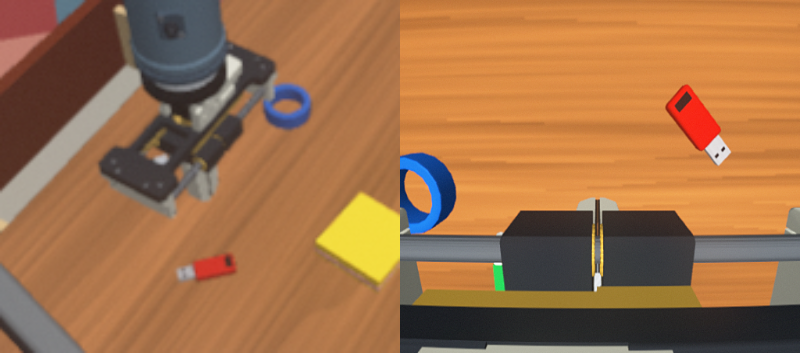

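{"op": "play_rows", "data": {
  "deltas": [
    {"dx": -0.1, "dy": -1.5, "dz": 0.1, "twist": 0, "grip": 1},
    {"dx": -0.1, "dy": -3.0, "dz": 0.1, "twist": 0, "grip": 1},
    {"dx": -0.1, "dy": -4.5, "dz": 0.1, "twist": 0, "grip": 1},
    {"dx": -0.1, "dy": -6, "dz": 0.1, "twist": 0, "grip": 1},
    {"dx": -0.1, "dy": -7.5, "dz": 0.1, "twist": 0, "grip": 1}
  ]
}}

```text
time: 4.63
position: [0.5863, -0.1482, 0.0066]
ee_rot: [-0.486, 1.569, -0.494]
contact_force: [0.2, 0.0, 0.5]
gripper_width: 0.005
```

```bash
python3 -c "
from h import *
p=snap('scene','s3');st();snap('side','d3')
import cv2,numpy as np
a=cv2.imread('pics/s3.png')[80:230,100:270];b=cv2.imread('pics/d3.png')[70:220,170:340]
cv2.imwrite('pics/c3.png',np.hstack([cv2.resize(a,(400,353)),cv2.resize(b,(400,353))]))"
```

```text
t 4.68 pos [ 0.5865 -0.151   0.0065] x [ 0.002 -0.002 -1.   ] y [ 0.01   1.    -0.002] z [ 1.    -0.01   0.002] F [-0.7 -1.7 -0.5] w 0.004 q [-0.44  0.56  1.64 -0.    0.94 -0.42]
```

View pics/c3.png

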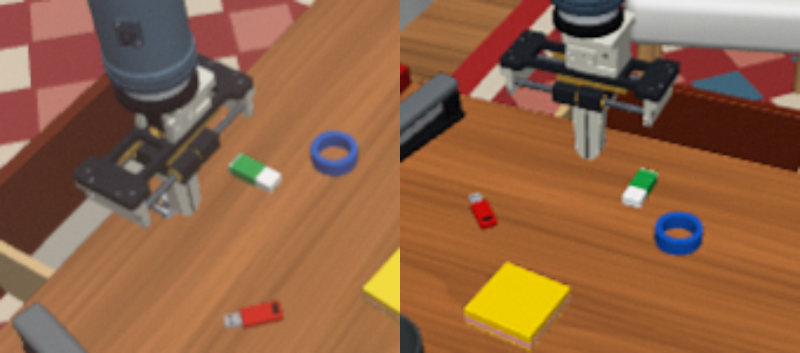

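{"op": "play_rows", "data": {
  "deltas": [
    {"dx": 0.1, "dy": -1.8, "dz": 0, "twist": 0, "grip": 1},
    {"dx": 0.2, "dy": -3.6, "dz": 0, "twist": 0, "grip": 1},
    {"dx": 0.2, "dy": -5.4, "dz": 0, "twist": 0, "grip": 1},
    {"dx": 0.2, "dy": -7.2, "dz": 0, "twist": 0, "grip": 1},
    {"dx": 0.2, "dy": -9, "dz": 0, "twist": 0, "grip": 1}
  ]
}}

```text
time: 5.15
position: [0.5851, -0.2361, 0.0036]
ee_rot: [2.122, 1.57, 2.115]
contact_force: [0.0, 0.0, 1.3]
gripper_width: 0.005
```

```bash
python3 -c "
from h import *
print(delta([.51,-.055,.08]))
p=snap('scene','s4');p=snap('side','d4')
import cv2,numpy as np
a=cv2.imread('pics/s4.png')[80:230,60:230];b=cv2.imread('pics/d4.png')[70:220,200:370]
cv2.imwrite('pics/c4.png',np.hstack([cv2.resize(a,(400,353)),cv2.resize(b,(400,353))]))"
```

```text
t 5.15 pos [ 0.5851 -0.2361  0.0036] x [-0.  0. -1.] y [0.007 1.    0.   ] z [ 1.    -0.007 -0.   ] F [0.  0.  1.3] w 0.005 q [-0.56  0.61  1.57  0.    0.97 -0.55]
[-7.63 18.06 -7.64]
```

View pics/c4.png

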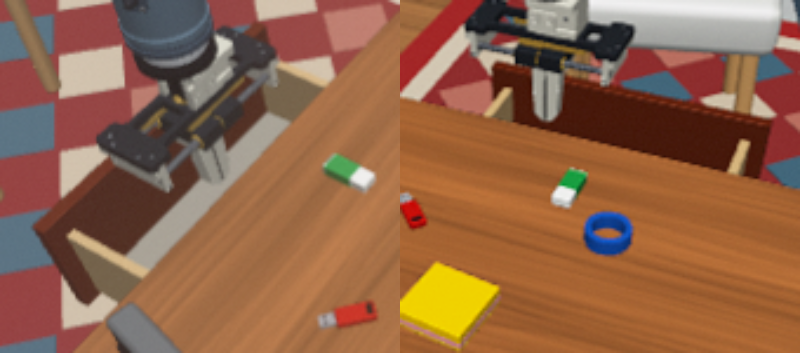

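{"op": "play_rows", "data": {
  "deltas": [
    {"dx": -3, "dy": 0, "dz": -1.5, "twist": 0, "grip": 1},
    {"dx": -4, "dy": 3.5, "dz": -3, "twist": 0, "grip": 1},
    {"dx": -4, "dy": 7, "dz": -4.6, "twist": 0, "grip": 1},
    {"dx": -4, "dy": 10.7, "dz": -6, "twist": 0, "grip": 1},
    {"dx": -4, "dy": 14.4, "dz": -7.6, "twist": 0, "grip": 1}
  ]
}}

```text
time: 5.67
position: [0.5095, -0.0892, 0.044]
ee_rot: [0.505, 1.57, 0.497]
contact_force: [0.1, 0.5, -0.0]
gripper_width: 0.005
```

```bash
python3 -c "
from h import *
print(delta([.51,-.055,.004]))"
```

```text
t 5.67 pos [ 0.5095 -0.0892  0.044 ] x [ 0.001  0.    -1.   ] y [0.008 1.    0.   ] z [ 1.    -0.008  0.001] F [ 0.1  0.5 -0. ] w 0.005 q [-0.39  0.39  1.83  0.    0.92 -0.38]
[4.   3.42 0.02]
```

{"op": "play_rows", "data": {
  "deltas": [
    {"dx": 0, "dy": 3.4, "dz": 0, "twist": 0, "grip": 1},
    {"dx": 1, "dy": 3.4, "dz": 0, "twist": 0, "grip": 1},
    {"dx": 3, "dy": 3.4, "dz": 0, "twist": 0, "grip": 1},
    {"dx": 4, "dy": 3.4, "dz": 0, "twist": 0, "grip": 1},
    {"dx": 4, "dy": 3.4, "dz": 0, "twist": 0, "grip": 1}
  ]
}}

```text
time: 6.08
position: [0.5088, -0.0562, 0.0015]
ee_rot: [2.804, 1.566, 2.797]
contact_force: [-1.2, -0.1, 0.8]
gripper_width: 0.003
```

{"op": "play_rows", "data": {
  "deltas": [
    {"dx": 0, "dy": -1.5, "dz": 0, "twist": 0, "grip": 1},
    {"dx": 0, "dy": -3.0, "dz": 0, "twist": 0, "grip": 1},
    {"dx": 0, "dy": -4.5, "dz": 0, "twist": 0, "grip": 1},
    {"dx": 0, "dy": -6, "dz": 0, "twist": 0, "grip": 1},
    {"dx": 0, "dy": -7.5, "dz": 0, "twist": 0, "grip": 1}
  ]
}}

```text
time: 6.5
position: [0.5102, -0.1334, 0.004]
ee_rot: [0.347, 1.571, 0.339]
contact_force: [-0.6, 0.3, 0.4]
gripper_width: 0.003
```

```bash
python3 -c "
from h import *
p=snap('scene','s5');st();p=snap('side','d5')
import cv2,numpy as np
a=cv2.imread('pics/s5.png')[80:230,100:270];b=cv2.imread('pics/d5.png')[70:220,200:370]
cv2.imwrite('pics/c5.png',np.hstack([cv2.resize(a,(400,353)),cv2.resize(b,(400,353))]))"
```

```text
t 6.55 pos [ 0.5109 -0.1361  0.0042] x [ 0.001 -0.002 -1.   ] y [ 0.009  1.    -0.002] z [ 1.    -0.009  0.001] F [ 1.2 -3.2  0.1] w 0.006 q [-0.47  0.46  1.84 -0.    0.84 -0.46]
```

View pics/c5.png

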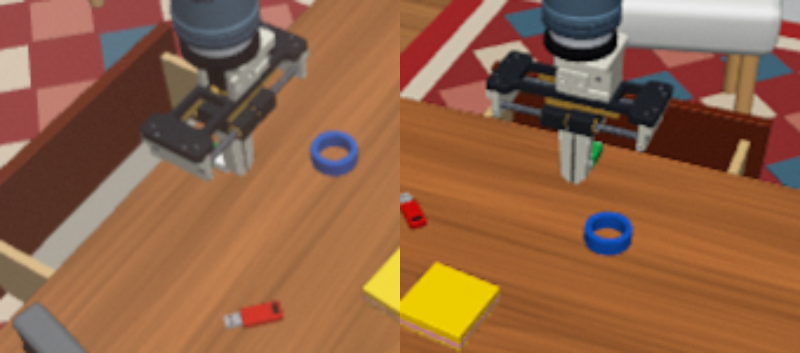

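{"op": "play_rows", "data": {
  "deltas": [
    {"dx": 0, "dy": -2, "dz": 0, "twist": 0, "grip": 1},
    {"dx": 0, "dy": -4, "dz": 0, "twist": 0, "grip": 1},
    {"dx": 0, "dy": -6, "dz": 0, "twist": 0, "grip": 1},
    {"dx": 0, "dy": -8, "dz": 0, "twist": 0, "grip": 1},
    {"dx": 0, "dy": -10.5, "dz": 0, "twist": 0, "grip": 1}
  ]
}}

```text
time: 7.02
position: [0.5091, -0.2367, 0.0038]
ee_rot: [2.062, 1.57, 2.055]
contact_force: [-0.3, 0.5, 0.2]
gripper_width: 0.005
```

```bash
python3 -c "
from h import *
print(delta([.443,0.0,.05]))
p=snap('scene','s6');p=snap('side','d6')
import cv2,numpy as np
a=cv2.imread('pics/s6.png')[80:230,60:230];b=cv2.imread('pics/d6.png')[70:220,200:370]
cv2.imwrite('pics/c6.png',np.hstack([cv2.resize(a,(400,353)),cv2.resize(b,(400,353))]))"
```

```text
t 7.02 pos [ 0.5091 -0.2367  0.0038] x [-0.001  0.001 -1.   ] y [0.007 1.    0.001] z [ 1.    -0.007 -0.001] F [-0.3  0.5  0.2] w 0.005 q [-0.63  0.51  1.75  0.    0.88 -0.63]
[-4.59 23.62 -6.77]
```

View pics/c6.png

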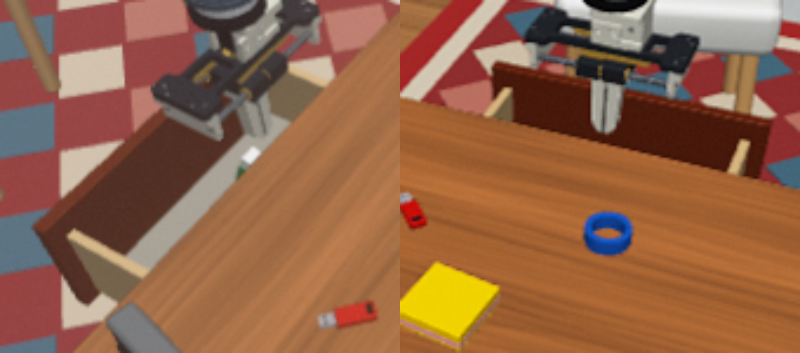

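{"op": "play_rows", "data": {
  "deltas": [
    {"dx": -3, "dy": 1, "dz": -1.5, "twist": 0, "grip": 0.8},
    {"dx": -4.5, "dy": 4.5, "dz": -3, "twist": 0, "grip": 0.8},
    {"dx": -4.5, "dy": 8.2, "dz": -4.5, "twist": 0, "grip": 0.8},
    {"dx": -4.5, "dy": 12, "dz": -5.8, "twist": 0, "grip": 0.8},
    {"dx": -4.5, "dy": 16, "dz": -6.8, "twist": 0, "grip": 0.8}
  ]
}}

```text
time: 7.53
position: [0.4409, -0.0745, 0.0489]
ee_rot: [1.962, 1.57, 1.953]
contact_force: [-0.1, 0.8, 0.0]
gripper_width: 0.198
```

```bash
python3 -c "
from h import *
print(delta([.443,0.0,.004]))"
```

```text
t 7.53 pos [ 0.4409 -0.0745  0.0489] x [-0.     0.001 -1.   ] y [0.009 1.    0.001] z [ 1.    -0.009 -0.   ] F [-0.1  0.8  0. ] w 0.198 q [-0.42  0.28  1.99  0.    0.87 -0.41]
[4.5  7.44 0.15]
```

{"op": "play_rows", "data": {
  "deltas": [
    {"dx": 0, "dy": 3.7, "dz": 0.1, "twist": 0, "grip": 0.8},
    {"dx": 0, "dy": 7.5, "dz": 0.1, "twist": 0, "grip": 0.8},
    {"dx": 2.5, "dy": 7.5, "dz": 0.1, "twist": 0, "grip": 0.8},
    {"dx": 4.4, "dy": 7.5, "dz": 0.1, "twist": 0, "grip": 0.8},
    {"dx": 4.4, "dy": 7.5, "dz": 0.1, "twist": 0, "grip": 0.8}
  ]
}}

```text
time: 7.95
position: [0.441, 0.0009, 0.0025]
ee_rot: [2.844, 1.565, 2.839]
contact_force: [-0.4, 0.3, -0.5]
gripper_width: 0.201
```

{"op": "play_rows", "data": {
  "deltas": [
    {"dx": 0, "dy": -1.5, "dz": 0, "twist": 0, "grip": 0.8},
    {"dx": 0, "dy": -3.0, "dz": 0, "twist": 0, "grip": 0.8},
    {"dx": 0, "dy": -4.5, "dz": 0, "twist": 0, "grip": 0.8},
    {"dx": 0, "dy": -6, "dz": 0, "twist": 0, "grip": 0.8},
    {"dx": 0, "dy": -7.5, "dz": 0, "twist": 0, "grip": 0.8}
  ]
}}

```text
time: 8.37
position: [0.4434, -0.0771, 0.0055]
ee_rot: [1.253, 1.571, 1.245]
contact_force: [1.3, 0.8, 0.3]
gripper_width: 0.202
```

```bash
python3 -c "
from h import *
p=snap('scene','s7');st();p=snap('side','d7')
import cv2,numpy as np
a=cv2.imread('pics/s7.png')[80:230,140:310];b=cv2.imread('pics/d7.png')[70:220,200:370]
cv2.imwrite('pics/c7.png',np.hstack([cv2.resize(a,(400,353)),cv2.resize(b,(400,353))]))"
```

```text
t 8.42 pos [ 0.4442 -0.0794  0.0057] x [ 0.001 -0.001 -1.   ] y [ 0.008  1.    -0.001] z [ 1.    -0.008  0.001] F [ 0.7 -2.1  0.4] w 0.204 q [-0.42  0.36  2.02 -0.    0.76 -0.42]
```

View pics/c7.png

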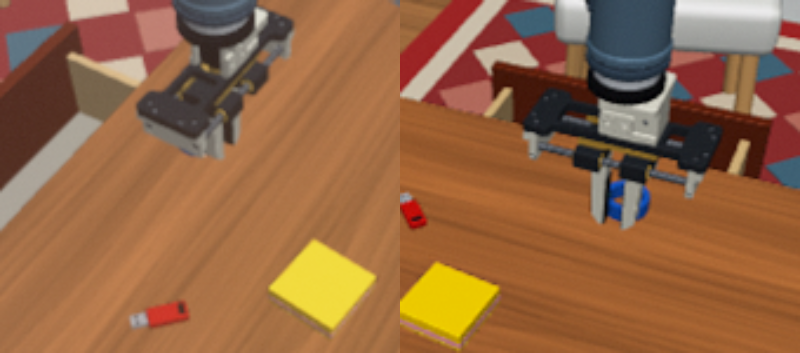

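{"op": "play_rows", "data": {
  "deltas": [
    {"dx": 0.1, "dy": -1.6, "dz": 0.1, "twist": 0, "grip": 0.8},
    {"dx": 0.1, "dy": -3.2, "dz": 0.2, "twist": 0, "grip": 0.8},
    {"dx": 0.1, "dy": -4.8, "dz": 0.3, "twist": 0, "grip": 0.8},
    {"dx": 0.1, "dy": -6.4, "dz": 0.4, "twist": 0, "grip": 0.8},
    {"dx": 0.1, "dy": -8.0, "dz": 0.5, "twist": 0, "grip": 0.8}
  ]
}}

```text
time: 8.88
position: [0.4478, -0.1563, 0.0042]
ee_rot: [1.869, 1.57, 1.862]
contact_force: [-0.2, -0.2, -0.1]
gripper_width: 0.2
```

```bash
python3 -c "
from h import *
p=snap('scene','s8');st();p=snap('side','d8')
import cv2,numpy as np
a=cv2.imread('pics/s8.png')[80:230,80:250];b=cv2.imread('pics/d8.png')[70:220,200:370]
cv2.imwrite('pics/c8.png',np.hstack([cv2.resize(a,(400,353)),cv2.resize(b,(400,353))]))"
```

```text
t 8.93 pos [ 0.449  -0.1593  0.0045] x [ 0.002 -0.002 -1.   ] y [ 0.008  1.    -0.002] z [ 1.    -0.008  0.002] F [ 1.3 -3.5  0.3] w 0.202 q [-0.58  0.39  1.97 -0.    0.78 -0.57]
```

View pics/c8.png

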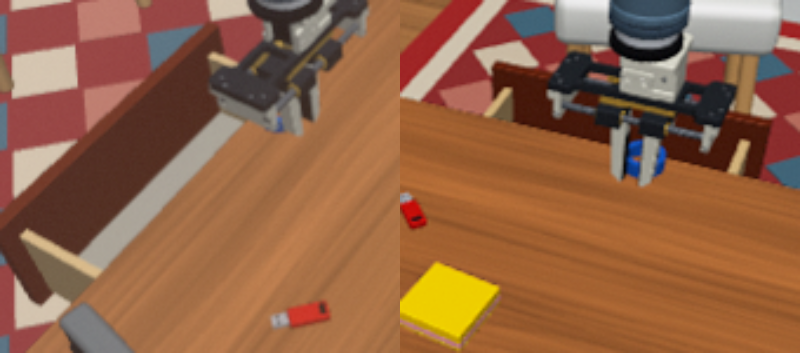

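{"op": "play_rows", "data": {
  "deltas": [
    {"dx": 0, "dy": -1.8, "dz": 0.1, "twist": 0, "grip": 0.8},
    {"dx": 0, "dy": -3.6, "dz": 0.2, "twist": 0, "grip": 0.8},
    {"dx": 0, "dy": -5.4, "dz": 0.2, "twist": 0, "grip": 0.8},
    {"dx": 0, "dy": -7.2, "dz": 0.2, "twist": 0, "grip": 0.8},
    {"dx": 0, "dy": -9.2, "dz": 0.2, "twist": 0, "grip": 0.8}
  ]
}}

```text
time: 9.4
position: [0.449, -0.2473, 0.0039]
ee_rot: [2.059, 1.569, 2.052]
contact_force: [0.7, 0.1, -0.6]
gripper_width: 0.2
```

```bash
python3 -c "
from h import *
p=snap('scene','s9');print(delta([.66,0.03,.06]));p=snap('side','d9')
import cv2,numpy as np
a=cv2.imread('pics/s9.png')[60:230,80:250];b=cv2.imread('pics/d9.png')[70:220,200:370]
cv2.imwrite('pics/c9.png',np.hstack([cv2.resize(a,(400,353)),cv2.resize(b,(400,353))]))"
```

```text
t 9.45 pos [ 0.4501 -0.2517  0.0044] x [ 0.002 -0.002 -1.   ] y [ 0.008  1.    -0.002] z [ 1.    -0.008  0.002] F [ 1.  -2.9 -0. ] w 0.2 q [-0.73  0.45  1.87 -0.    0.82 -0.72]
[-5.59 28.32 20.77]
```

View pics/c9.png

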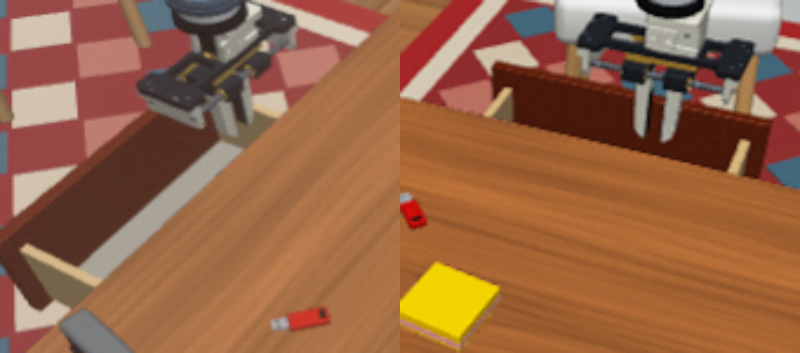

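{"op": "play_rows", "data": {
  "deltas": [
    {"dx": -3, "dy": 2, "dz": 1.5, "twist": 0, "grip": 0.8},
    {"dx": -5.6, "dy": 5, "dz": 3.6, "twist": 0.1, "grip": 0.8},
    {"dx": -5.6, "dy": 8.2, "dz": 6, "twist": 0.2, "grip": 0.8},
    {"dx": -5.6, "dy": 11.4, "dz": 8.4, "twist": 0.2, "grip": 0.8},
    {"dx": -5.6, "dy": 14.6, "dz": 10.8, "twist": 0.2, "grip": 0.8}
  ]
}}

```text
time: 9.92
position: [0.5587, -0.0998, 0.0607]
ee_rot: [1.051, 1.57, 0.843]
contact_force: [1.4, -0.4, 0.3]
gripper_width: 0.202
```

```bash
python3 -c "
from h import *
print(delta([.662,0.035,.06]))"
```

```text
t 9.92 pos [ 0.5587 -0.0998  0.0607] x [ 0.     0.001 -1.   ] y [0.207 0.978 0.001] z [ 0.978 -0.207  0.   ] F [ 1.4 -0.4  0.3] w 0.202 q [-0.37  0.44  1.69  0.    1.01 -0.17]
[ 0.09 15.32  7.33]
```

{"op": "play_rows", "data": {
  "deltas": [
    {"dx": 0, "dy": 3.4, "dz": 1.8, "twist": 0, "grip": 0.8},
    {"dx": 0, "dy": 7, "dz": 3.6, "twist": 0, "grip": 0.8},
    {"dx": 0, "dy": 10.6, "dz": 5.4, "twist": 0, "grip": 0.8},
    {"dx": 0, "dy": 14, "dz": 7.2, "twist": 0, "grip": 0.8},
    {"dx": 0.5, "dy": 15.2, "dz": 7.2, "twist": 0, "grip": 0.8}
  ]
}}

```text
time: 10.33
position: [0.6629, 0.037, 0.0558]
ee_rot: [0.61, 1.566, 0.407]
contact_force: [0.3, -0.9, 0.6]
gripper_width: 0.199
```

```bash
python3 -c "
from h import *
print(delta([.662,0.035,.004]));p=snap('scene','s10');p=snap('side','d10')
import cv2,numpy as np
a=cv2.imread('pics/s10.png')[120:270,130:300];b=cv2.imread('pics/d10.png')[70:220,130:300]
cv2.imwrite('pics/c10.png',np.hstack([cv2.resize(a,(400,353)),cv2.resize(b,(400,353))]))"
```

```text
t 10.33 pos [0.6629 0.037  0.0558] x [ 0.004  0.002 -1.   ] y [0.202 0.979 0.003] z [ 0.979 -0.202  0.004] F [ 0.3 -0.9  0.6] w 0.199 q [-0.11  0.59  1.44  0.    1.11  0.09]
[ 5.18 -0.22 -0.07]
```

View pics/c10.png

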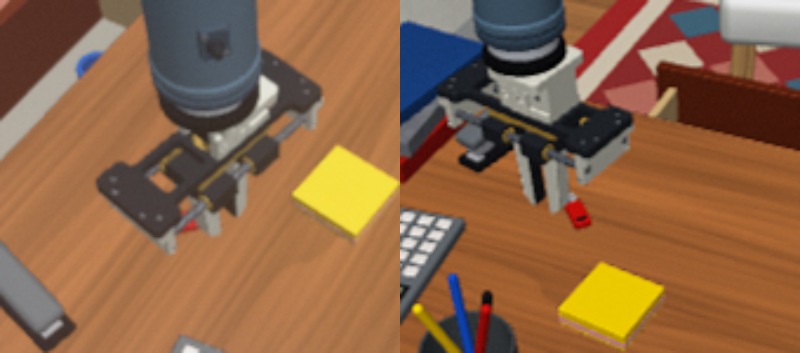

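{"op": "play_rows", "data": {
  "deltas": [
    {"dx": 2, "dy": 0, "dz": 0, "twist": 0, "grip": 0.8},
    {"dx": 4, "dy": 0, "dz": 0, "twist": 0, "grip": 0.8},
    {"dx": 5.0, "dy": 0, "dz": 0, "twist": 0, "grip": 0.8},
    {"dx": 5.1, "dy": 0, "dz": 0, "twist": 0, "grip": 0.8}
  ]
}}

```text
time: 10.77
position: [0.6565, 0.0304, 0.001]
ee_rot: [-3.031, 1.564, 3.044]
contact_force: [-0.8, 0.3, -0.6]
gripper_width: 0.201
```

{"op": "play_rows", "data": {
  "deltas": [
    {"dx": 0, "dy": -1.5, "dz": 0, "twist": 0, "grip": 0.8},
    {"dx": 0, "dy": -3.0, "dz": 0, "twist": 0, "grip": 0.8},
    {"dx": 0, "dy": -4.5, "dz": 0, "twist": 0, "grip": 0.8},
    {"dx": 0, "dy": -6, "dz": 0, "twist": 0, "grip": 0.8},
    {"dx": 0, "dy": -7.5, "dz": 0, "twist": 0, "grip": 0.8}
  ]
}}

```text
time: 11.18
position: [0.6445, -0.0453, 0.0047]
ee_rot: [-0.129, 1.569, -0.337]
contact_force: [0.4, -0.4, 0.4]
gripper_width: 0.199
```

```bash
python3 -c "
from h import *
st();p=snap('scene','s11');p=snap('side','d11')
import cv2,numpy as np
a=cv2.imread('pics/s11.png')[120:270,130:300];b=cv2.imread('pics/d11.png')[70:220,130:300]
cv2.imwrite('pics/c11.png',np.hstack([cv2.resize(a,(400,353)),cv2.resize(b,(400,353))]))"
```

```text
t 11.18 pos [ 0.6445 -0.0453  0.0047] x [ 0.001 -0.001 -1.   ] y [ 0.207  0.978 -0.   ] z [ 0.978 -0.207  0.002] F [ 0.4 -0.4  0.4] w 0.199 q [-0.24  0.62  1.53 -0.    0.99 -0.03]
```

View pics/c11.png

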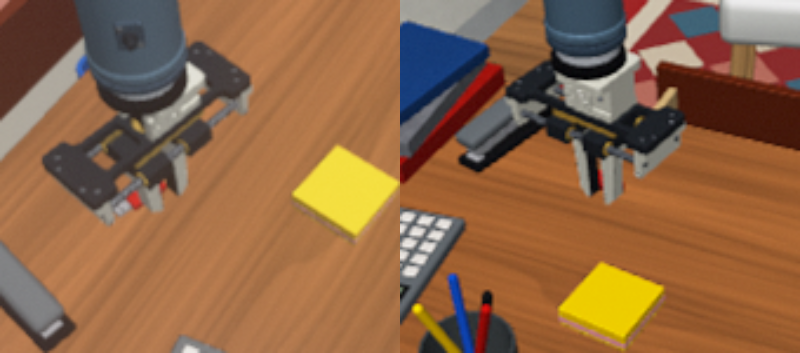

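Stick is being pushed, ahead of the fingers; continue.

{"op": "play_rows", "data": {
  "deltas": [
    {"dx": 0, "dy": -1.6, "dz": 0, "twist": 0, "grip": 0.8},
    {"dx": 0, "dy": -3.2, "dz": 0, "twist": 0, "grip": 0.8},
    {"dx": 0, "dy": -4.8, "dz": 0, "twist": 0, "grip": 0.8},
    {"dx": 0, "dy": -6.4, "dz": 0, "twist": 0, "grip": 0.8},
    {"dx": 0, "dy": -8, "dz": 0, "twist": 0, "grip": 0.8}
  ]
}}

```text
time: 11.7
position: [0.6281, -0.1215, 0.0039]
ee_rot: [0.735, 1.57, 0.528]
contact_force: [0.2, 0.0, 0.7]
gripper_width: 0.199
```

```bash
python3 -c "
from h import *
st();p=snap('scene','s12');p=snap('side','d12')
import cv2,numpy as np
a=cv2.imread('pics/s12.png')[100:250,80:250];b=cv2.imread('pics/d12.png')[70:220,150:320]
cv2.imwrite('pics/c12.png',np.hstack([cv2.resize(a,(400,353)),cv2.resize(b,(400,353))]))"
```

```text
t 11.7 pos [ 0.6281 -0.1215  0.0039] x [ 0.  0. -1.] y [0.206 0.979 0.   ] z [ 0.979 -0.206  0.   ] F [0.2 0.  0.7] w 0.199 q [-0.37  0.62  1.54  0.    0.98 -0.16]
```

View pics/c12.png

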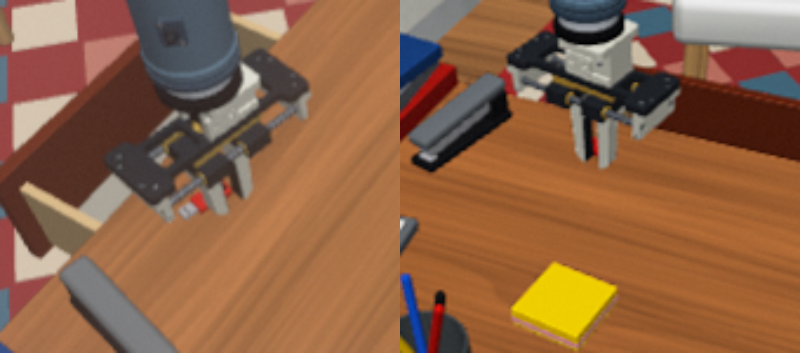

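```bash
python3 -c "
from h import *
p=robot.read_camera('scene')
print(pix2z(p,158,191,.006), pix2z(p,175,182,.006))
m=robot.mark_of('memory_stick',p); print([(round(a['p'],2),tow(p,a['position']).round(3)) for a in m])"
```

```text
[ 0.66634451 -0.15154845  0.006     ] [ 0.62454362 -0.13300692  0.006     ]
[(0.55, array([ 0.639, -0.146,  0.001])), (0.27, array([ 0.798, -0.111, -0.001]))]
```

{"op": "play_rows", "data": {
  "deltas": [
    {"dx": 0, "dy": -1.8, "dz": 0, "twist": 0, "grip": 0.8},
    {"dx": 0, "dy": -3.6, "dz": 0, "twist": 0, "grip": 0.8},
    {"dx": 0, "dy": -5.4, "dz": 0, "twist": 0, "grip": 0.8},
    {"dx": 0, "dy": -7.2, "dz": 0, "twist": 0, "grip": 0.8},
    {"dx": 0, "dy": -9, "dz": 0, "twist": 0, "grip": 0.8}
  ]
}}

```text
time: 12.32
position: [0.6098, -0.2082, 0.0037]
ee_rot: [1.707, 1.57, 1.501]
contact_force: [0.8, 0.3, -0.2]
gripper_width: 0.2
```

{"op": "play_rows", "data": {
  "deltas": [
    {"dx": 0, "dy": -1.8, "dz": 0, "twist": 0, "grip": 0.8},
    {"dx": 0, "dy": -3.6, "dz": 0, "twist": 0, "grip": 0.8},
    {"dx": -1, "dy": -3.6, "dz": 0, "twist": 0, "grip": 0.8}
  ]
}}

```text
time: 12.57
position: [0.6009, -0.2456, 0.012]
ee_rot: [3.042, 1.568, 2.834]
contact_force: [-0.7, 0.1, 0.2]
gripper_width: 0.2
```

```bash
python3 -c "
from h import *
st();p=snap('scene','s13');p=snap('side','d13')
import cv2,numpy as np
a=cv2.imread('pics/s13.png')[80:230,70:240];b=cv2.imread('pics/d13.png')[70:220,180:350]
cv2.imwrite('pics/c13.png',np.hstack([cv2.resize(a,(400,353)),cv2.resize(b,(400,353))]))"
```

```text
t 12.57 pos [ 0.6009 -0.2456  0.012 ] x [-0.003  0.001 -1.   ] y [0.207 0.978 0.   ] z [ 0.978 -0.207 -0.003] F [-0.7  0.1  0.2] w 0.2 q [-0.56  0.62  1.51 -0.    1.01 -0.35]
```

View pics/c13.png

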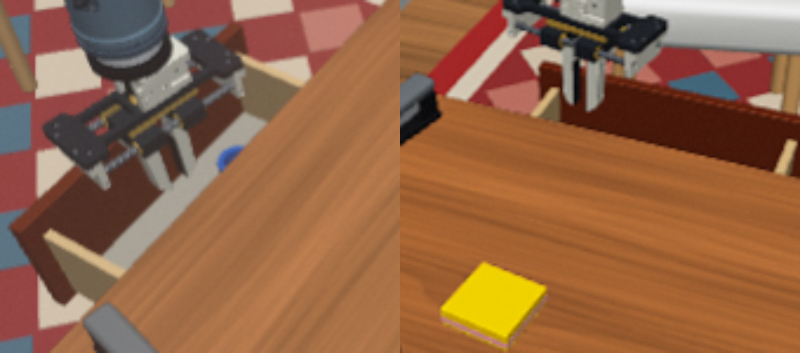

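{"op": "play_rows", "data": {
  "deltas": [
    {"dx": -3, "dy": -1, "dz": -1, "twist": 0, "grip": 1},
    {"dx": -6, "dy": -4, "dz": -2.5, "twist": -0.1, "grip": 1},
    {"dx": -8.5, "dy": -7, "dz": -4.5, "twist": -0.2, "grip": 1},
    {"dx": -8.5, "dy": -10.5, "dz": -6.5, "twist": -0.2, "grip": 1},
    {"dx": -8.5, "dy": -14, "dz": -8.5, "twist": -0.2, "grip": 1}
  ]
}}

```text
time: 13.08
position: [0.4929, -0.3623, 0.1016]
ee_rot: [-0.689, 1.566, -0.692]
contact_force: [0.5, -0.6, -0.7]
gripper_width: 0.009
```

```bash
python3 -c "
from h import *
print(delta([.525,-.45,.05]));p=snap('scene','s14');q=snap('wrist','w14')
print([(round(a['p'],2),tow(p,a['position']).round(3)) for a in robot.mark_of('drawer_front',p)])
import cv2,numpy as np
a=cv2.imread('pics/s14.png')[50:220,60:230];b=cv2.imread('pics/w14.png')
cv2.imwrite('pics/c14.png',np.hstack([cv2.resize(a,(353,353)),cv2.resize(b,(440,353))]))"
```

```text
t 13.08 pos [ 0.4929 -0.3623  0.1016] x [ 0.004 -0.003 -1.   ] y [ 0.003  1.    -0.003] z [ 1.    -0.003  0.004] F [ 0.5 -0.6 -0.7] w 0.009 q [-0.82  0.46  1.54  0.    1.14 -0.81]
[ 5.21 -8.75  3.21]
[(0.69, array([ 0.525, -0.39 , -0.026]))]
```

View pics/c14.png

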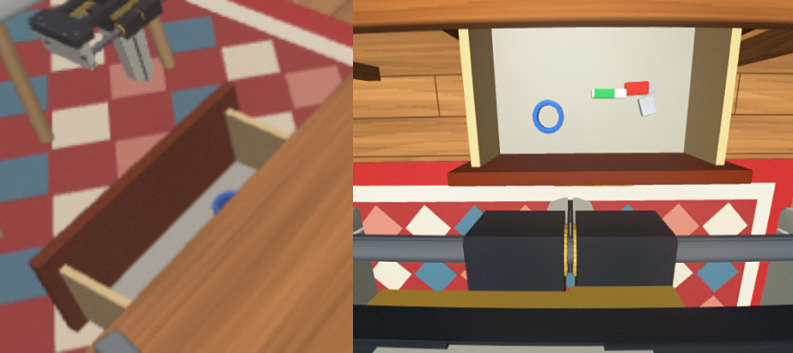

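{"op": "play_rows", "data": {
  "deltas": [
    {"dx": 0, "dy": -3, "dz": 1.1, "twist": 0, "grip": 1},
    {"dx": 0, "dy": -6, "dz": 2.2, "twist": 0, "grip": 1},
    {"dx": 1, "dy": -8.8, "dz": 3.2, "twist": 0, "grip": 1},
    {"dx": 4, "dy": -8.8, "dz": 3.2, "twist": 0, "grip": 1},
    {"dx": 7.5, "dy": -8.8, "dz": 3.2, "twist": 0, "grip": 1}
  ]
}}

```text
time: 13.65
position: [0.5268, -0.4517, 0.0251]
ee_rot: [-0.726, 1.564, -0.732]
contact_force: [-0.3, 0.3, -0.9]
gripper_width: 0.006
```

{"op": "play_rows", "data": {
  "deltas": [
    {"dx": 3, "dy": 0, "dz": 0, "twist": 0, "grip": 1},
    {"dx": 6, "dy": 0, "dz": 0, "twist": 0, "grip": 1},
    {"dx": 8.5, "dy": 0, "dz": 0, "twist": 0, "grip": 1},
    {"dx": 8.5, "dy": 0, "dz": 0, "twist": 0, "grip": 1}
  ]
}}

```text
time: 13.98
position: [0.5215, -0.4443, -0.0679]
ee_rot: [2.212, 1.559, 2.207]
contact_force: [-0.8, 1.3, -0.4]
gripper_width: 0.002
```

```bash
python3 -c "
from h import *
print(delta([.525,-.40,-.06]));p=snap('scene','s15')
print([(round(a['p'],2),tow(p,a['position']).round(3)) for a in robot.mark_of('drawer_front',p)])
"
```

```text
t 13.98 pos [ 0.5215 -0.4443 -0.0679] x [-0.007  0.009 -1.   ] y [0.005 1.    0.009] z [ 1.    -0.005 -0.007] F [-0.8  1.3 -0.4] w 0.002 q [-0.87  0.78  1.43  0.    0.94 -0.86]
[-0.75  4.44  0.32]
[(0.96, array([ 0.522, -0.392, -0.029]))]
```

View pics/s15.png

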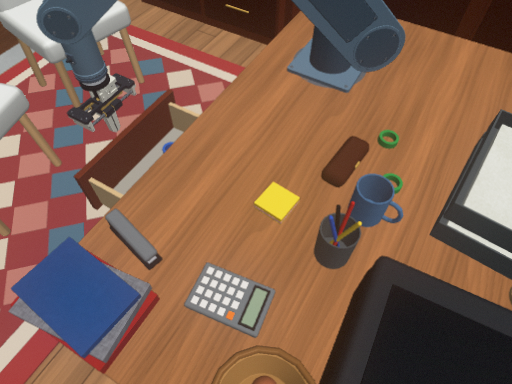

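{"op": "play_rows", "data": {
  "deltas": [
    {"dx": -0.3, "dy": 1.5, "dz": 0.1, "twist": 0, "grip": 1},
    {"dx": -0.5, "dy": 3, "dz": 0.1, "twist": 0, "grip": 1},
    {"dx": -0.5, "dy": 4.2, "dz": 0.1, "twist": 0, "grip": 1},
    {"dx": -0.5, "dy": 5.4, "dz": 0.1, "twist": 0, "grip": 1},
    {"dx": -0.5, "dy": 6.6, "dz": 0.1, "twist": 0, "grip": 1}
  ]
}}

```text
time: 14.5
position: [0.5262, -0.3859, -0.0538]
ee_rot: [-0.932, 1.565, -0.939]
contact_force: [1.0, -3.5, 3.9]
gripper_width: 0.004
```

{"op": "play_rows", "data": {
  "deltas": [
    {"dx": 0, "dy": 1.2, "dz": 0, "twist": 0, "grip": 1},
    {"dx": 0, "dy": 2.4, "dz": 0, "twist": 0, "grip": 1},
    {"dx": 0, "dy": 3.6, "dz": 0, "twist": 0, "grip": 1},
    {"dx": 0, "dy": 4.8, "dz": 0, "twist": 0, "grip": 1},
    {"dx": 0, "dy": 6, "dz": 0, "twist": 0, "grip": 1}
  ]
}}

```text
time: 14.92
position: [0.5249, -0.3237, -0.0562]
ee_rot: [-0.668, 1.57, -0.675]
contact_force: [1.7, -3.8, 2.3]
gripper_width: 0.007
```

```bash
python3 -c "
from h import *
print(delta([.525,-.236,-.06]));p=snap('scene','s16')
print([(round(a['p'],2),tow(p,a['position']).round(3)) for a in robot.mark_of('drawer_front',p)])
st()"
```

```text
t 14.92 pos [ 0.5249 -0.3237 -0.0562] x [ 0. -0. -1.] y [ 0.007  1.    -0.   ] z [ 1.    -0.007  0.   ] F [ 1.7 -3.8  2.3] w 0.007 q [-0.73  0.67  1.64  0.    0.83 -0.73]
[ 0.38  8.77 -0.05]
[(0.62, array([ 0.52 , -0.316, -0.03 ]))]
t 15.02 pos [ 0.5236 -0.3209 -0.0571] x [-0.003  0.004 -1.   ] y [0.006 1.    0.004] z [ 1.    -0.006 -0.003] F [0.2 0.2 0.5] w 0.004 q [-0.73  0.67  1.64  0.    0.84 -0.73]
```

View pics/s16.png

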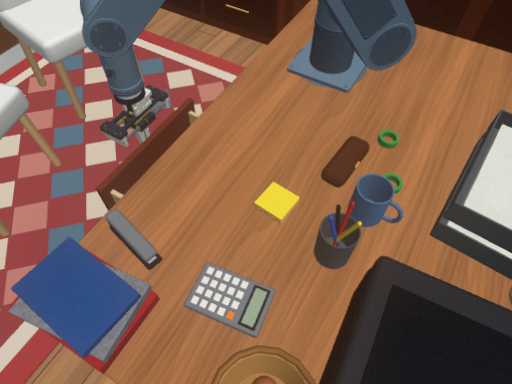

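{"op": "play_rows", "data": {
  "deltas": [
    {"dx": 0, "dy": 1.2, "dz": 0, "twist": 0, "grip": 1},
    {"dx": 0, "dy": 2.4, "dz": 0, "twist": 0, "grip": 1},
    {"dx": 0, "dy": 3.6, "dz": 0, "twist": 0, "grip": 1},
    {"dx": 0, "dy": 4.8, "dz": 0, "twist": 0, "grip": 1},
    {"dx": 0, "dy": 6, "dz": 0, "twist": 0, "grip": 1}
  ]
}}

```text
time: 15.43
position: [0.5244, -0.2633, -0.0569]
ee_rot: [2.656, 1.569, 2.649]
contact_force: [-2.2, -3.5, -1.8]
gripper_width: 0.006
```

{"op": "play_rows", "data": {
  "deltas": [
    {"dx": 0, "dy": 0.8, "dz": 0, "twist": 0, "grip": 1},
    {"dx": 0, "dy": 1.5, "dz": 0, "twist": 0, "grip": 1},
    {"dx": 0, "dy": 2.0, "dz": 0, "twist": 0, "grip": 1},
    {"dx": 0, "dy": 2.4, "dz": 0, "twist": 0, "grip": 1}
  ]
}}

```text
time: 15.77
position: [0.5251, -0.2398, -0.0565]
ee_rot: [2.644, 1.57, 2.637]
contact_force: [-2.3, -3.1, -1.1]
gripper_width: 0.002
```

```bash
python3 -c "
from h import *
st()"
```

```text
t 15.77 pos [ 0.5251 -0.2398 -0.0565] x [-0.001  0.    -1.   ] y [0.007 1.    0.   ] z [ 1.    -0.007 -0.001] F [-2.3 -3.1 -1.1] w 0.002 q [-0.62  0.62  1.74 -0.    0.78 -0.61]
```

Nearly shut; small steps until the stop shows in the force.

{"op": "play_rows", "data": {
  "deltas": [
    {"dx": 0, "dy": 0.2, "dz": 0, "twist": 0, "grip": 1},
    {"dx": 0, "dy": 0.4, "dz": 0, "twist": 0, "grip": 1},
    {"dx": 0, "dy": 0.5, "dz": 0, "twist": 0, "grip": 1},
    {"dx": 0, "dy": 0.6, "dz": 0, "twist": 0, "grip": 1},
    {"dx": 0, "dy": 0.6, "dz": 0, "twist": 0, "grip": 1}
  ]
}}

```text
time: 16.18
position: [0.5254, -0.2352, -0.0563]
ee_rot: [-1.267, 1.57, -1.274]
contact_force: [-2.4, -3.5, -1.2]
gripper_width: 0.001
```

{"op": "play_rows", "data": {
  "deltas": [
    {"dx": 0, "dy": 0.1, "dz": 0, "twist": 0, "grip": 1},
    {"dx": 0, "dy": 0.2, "dz": 0, "twist": 0, "grip": 1},
    {"dx": 0, "dy": 0.3, "dz": 0, "twist": 0, "grip": 1},
    {"dx": 0, "dy": 0.3, "dz": 0, "twist": 0, "grip": 1}
  ]
}}

```text
time: 16.52
position: [0.5254, -0.2352, -0.0563]
ee_rot: [-1.405, 1.566, -1.412]
contact_force: [-5.0, -13.4, -5.9]
gripper_width: 0.005
```

{"op": "play_rows", "data": {
  "deltas": [
    {"dx": 0, "dy": 0.1, "dz": 0, "twist": 0, "grip": 1},
    {"dx": 0, "dy": 0.1, "dz": 0, "twist": 0, "grip": 1},
    {"dx": 0, "dy": 0.1, "dz": 0, "twist": 0, "grip": 1}
  ]
}}

```text
time: 16.77
position: [0.5254, -0.2352, -0.0563]
ee_rot: [-1.404, 1.565, -1.41]
contact_force: [-5.7, -17.3, -6.2]
gripper_width: 0.005
```

{"op": "play_rows", "data": {
  "deltas": [
    {"dx": 0, "dy": -1, "dz": 0, "twist": 0, "grip": 1},
    {"dx": 0, "dy": -4, "dz": 0, "twist": 0, "grip": 1},
    {"dx": -2, "dy": -8, "dz": 0, "twist": 0, "grip": 1},
    {"dx": -5, "dy": -10, "dz": 0, "twist": 0, "grip": 1},
    {"dx": -9, "dy": -10, "dz": 0, "twist": 0, "grip": 1}
  ]
}}

```text
time: 17.18
position: [0.5238, -0.3344, 0.0327]
ee_rot: [2.328, 1.569, 2.317]
contact_force: [0.9, -0.7, -0.2]
gripper_width: 0.003
```

{"op": "play_rows", "data": {
  "deltas": [
    {"dx": -3, "dy": 0, "dz": 0, "twist": 0, "grip": 1},
    {"dx": -5, "dy": 0, "dz": 0, "twist": 0, "grip": 1},
    {"dx": -5, "dy": 0, "dz": 0, "twist": 0, "grip": 1},
    {"dx": -5, "dy": 0, "dz": 0, "twist": 0, "grip": 1}
  ]
}}

```text
time: 17.52
position: [0.5257, -0.3311, 0.0852]
ee_rot: [-0.448, 1.567, -0.455]
contact_force: [-0.9, 0.2, -0.9]
gripper_width: 0.005
```

```bash
python3 -c "
from h import *
st();
for n in ('scene','side','wrist'):
  p=snap(n,n+'17')
  print(n,[(round(a['p'],2),tow(p,a['position']).round(3)) for a in robot.mark_of('drawer_front',p)])
  if n=='scene':
    for o in ['note_block','stapler','calculator','mug','pen_cup','glasses_case']: print(o,[(round(a['p'],2),tow(p,a['position']).round(3)) for a in robot.mark_of(o,p)][:1])
import cv2,numpy as np
cv2.imwrite('pics/c17.png',np.hstack([cv2.resize(cv2.imread('pics/%s17.png'%n),(400,300)) for n in ('scene','wrist')]))
"
```

```text
t 17.52 pos [ 0.5257 -0.3311  0.0852] x [ 0.003 -0.002 -1.   ] y [ 0.007  1.    -0.001] z [ 1.    -0.007  0.003] F [-0.9  0.2 -0.9] w 0.005 q [-0.74  0.49  1.53  0.    1.12 -0.74]
scene []
note_block [(0.66, array([ 0.553,  0.112, -0.002]))]
stapler [(0.8, array([ 0.8  , -0.109, -0.001]))]
calculator [(0.74, array([ 0.797,  0.132, -0.   ]))]
mug [(0.96, array([0.467, 0.291, 0.001]))]
pen_cup [(0.64, array([ 0.606,  0.267, -0.001]))]
glasses_case [(0.76, array([ 0.365,  0.2  , -0.001]))]
side []
wrist [(0.91, array([ 0.523, -0.227, -0.029]))]
```

View pics/c17.png

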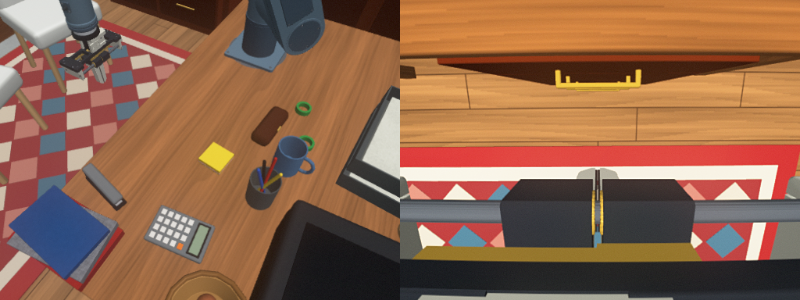

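Drawer front is at y = -0.227 (shut is -0.226), everything else is unmoved, and the arm is free.

```bash
python3 -c "
from h import *
print(robot.close_job())"
```

```text
the job is handed in; nothing more can be done
None
```

I swept the sharpener, eraser, blue tape roll and memory stick one at a time over the desk's front edge into the open drawer. I then pushed the drawer shut with closed fingers, backed the arm off, and handed the job in at about 18 s of robot time.

**Pieces in the drawer:** A wrist-camera picture taken before closing showed all four lying in the drawer. They can't be seen now that it is shut.

**Drawer shut:** The fingers came up against the hard stop. The push reading rose to about 17 N with no further movement. Afterwards the wrist camera put the drawer front at y = -0.227, against -0.226 when fully shut. The scene and side cameras no longer detected the drawer front, so only the wrist camera and the stop confirm this.

**Other things on the desk:** All six matched their starting positions to within a few millimetres, which is the measurement noise. The arm was clear of everything.

The first move call was refused because its rows left out a field; the arm did not move, and I resent the call complete.

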